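Shift the pug mill into third and start it

TASK

The pug mill's gearstick has been left on the left-hand (first and second) side of its H gate: push it with your fingertips to neutral, across to the right and then fully home forwards, away from you, into third. After that, and not before, press the green start button right down and let it come up again. Only push the stick, never take its knob or stem between the fingers; do not press the red stop button, and leave the pots and the turning tool around the machine alone.

Things in the scene. Friction and masses are not known exactly. Their poses are not given: they have to be found in the camera images.
- mill: Blue pug mill fixed to the bench; origin on the bench under the middle of its gearbox (190 x 190 x 121 mm high). x axis forwards (away from operator and robot), y to the operator's left, z up. Behind it a motor (x +85 to +290, 173 mm high); to the right a barrel (y -85 to -565, up to 171 mm high) with a hopper (y -195 to -345, 216 mm high); to the left the switch box.
- gate (a point): Middle of the H gate, a 110 mm square steel plate on the gearbox, over the mill's origin, top 156 mm above the bench; mill's axes. Two slots along x, at y +18 mm (left) and -18 mm (right), 16 mm wide, joined by a 16 mm neutral channel along x = 0. Marked with pips: first left-forward, second left-back, third right-forward (3 red pips), fourth right-back. Inner corners rounded.
- gear_knob (a point): Centre of the black ball knob, 44 mm across, on the gearstick; z axis up along the stick. The stick (10 mm steel rod) pivots 72 mm above the bench over the mill's origin, 180 mm below the knob's centre; upright, the knob is 252 mm above the bench. No spring: it stays where it is left; about 4 to 7 N at the knob moves it.
- gear_fore (a joint): Fore-and-aft lean of the stick, rad: 0 in neutral, positive forwards (the mill's +x), +0.27 fully home in first or third, -0.27 fully home in second or fourth. The stick passes across freely only within about 0.035 of 0; a little beyond that it rides on the gate's rounded corners, further out the gate blocks it. It starts anywhere from -0.26 to 0.26.
- gear_across (a joint): Sideways lean of the stick, rad: 0 in the middle, positive to the right (the mill's -y), stops at -0.25 and +0.25; in the left slots -0.25 to -0.19, in the right slots 0.19 to 0.25. It starts in the left slots.
- start_top (a point): Centre of the top of the green start button, 28 mm across, on the switch box, end nearer the operator: x -35, y +160, 162 mm high in the mill's frame. Pressed straight down against a spring; stands 10 mm above its collar. The grey box, yellow on top, is 170 x 80 mm, its top 140 mm above the bench.
- start (a joint): Travel of the green start button, m: 0 up, 0.006 right down (about 5 N); springs back.
- stop_top (a point): Centre of the top of the red stop button, 34 mm across, on the same box 85 mm further from the operator (x +50, y +160 mm, 162 mm high).
- stop (a joint): Travel of the red stop button, m: 0 up, 0.006 down.
- vase_mid (a point): Middle of a loose blue vase, 72 mm across, 145 mm high, standing upright on the bench (this point is 72 mm up); z axis up.
- jar_mid (a point): Middle of a loose amber glaze jar with a white lid, 64 mm across, 85 mm high, standing on the bench; z axis up.
- bowl_mid (a point): Middle of a loose terracotta bowl, 104 mm across, 55 mm high, standing on the bench; z axis up.
- turner_mid (a point): Middle of a loose turning tool lying on the bench, wooden handle with a wire loop, 165 mm long, 20 mm high, long along its x axis.

How it is judged (in metres and radians):
On the way, in this order (a step that is already met when the one before it is completed fails the run):
1. the gearstick is fully home in third (value of joint gear_fore above 0.235 rad and value of joint gear_across above 0.15 rad), for 0.2 s.
2. the green start button is pressed right down (value of joint start above 0.0045 m), for 0.05 s.
At the end, for the whole second after the job is handed in: The stick is home in third (gear_fore above 0.235 and gear_across above 0.15 rad), the start button has been pressed (4.5 mm or more) after that and is up again, the stop button is up, and the vase, jar, bowl and turning tool are within 15 mm of where they stood (all of step 1 and value of joint each of start, stop below 0.0015 m and distance of each of vase_mid, jar_mid, bowl_mid, turner_mid from where it was at the start of the episode below 0.015 m); the robot touches nothing.
It fails at once if start is pressed while the stick is not home in third (value of joint start above 0.002 m and (value of joint gear_fore below 0.22 rad or value of joint gear_across below 0.15 rad)).
It fails at once if the red stop button is pressed (value of joint stop above 0.002 m).
It fails at once if the knob or stem is taken between the fingers (x of the grasp point in the frame of gear_knob between -0.012 and 0.012 m and y of the grasp point in the frame of gear_knob between -0.012 and 0.012 m and z of the grasp point in the frame of gear_knob below 0.02 m).
It fails at once if a pot or the turning tool is moved, lifted or knocked over (distance of any of vase_mid, jar_mid, bowl_mid, turner_mid from where it was at the start of the episode above 0.02 m).
It also fails if it takes over 61 s, if anything falls off the work surface, if the arm or the gripper's body presses on something with over 40 N, if the wrist force passes 120 N, or if a joint passes its speed limit or range.

ROBOT

A 7-joint arm with a two-finger parallel gripper is mounted at the origin on the work surface. World frame = base frame: x ahead of the robot, y to its left, z up, the work surface at z = 0. Lengths are in mm, angles in rad, forces in N, time in s.
With the tool pointing down it reaches from about 400 to 900 mm from the base axis. Payload 5.5 kg.
Tool frame: the origin (TCP) lies at the very end of the fingers, on their centre line; the grasp point (between the pads) lies manip.grip_depth behind it (manip.grip_depth is the distance from the TCP to the grasp point, in mm); z points along the fingers, y is the direction in which the jaws open and shut (so a half turn about z gives the same grasp; the last joint's range is limited). The gripper opens to 92 mm and grips with 3 to 60 N. Pads are 19 mm wide; open, the fingers measure 130 mm over their backs; the gripper's body (75 mm by 190 mm) begins 47 mm behind the grasp point.
Start: joints at [-0.878, 0.501, -0.427, 1.55, 0.221, 1.138, -0.21], TCP at [270.812, 590.898, 226.729] pointing down, gripper open.
Joint ranges: [-2.88, 2.88], [-0.31, 2.03], [-1.54, 1.56], [0.2, 2.42], [-1.41, 4.55], [0.19, 2.02], [-2.57, 2.57]. Speed limits (rad/s): [2.57, 2.57, 3.14, 3.14, 3.14, 3.14, 3.14].

INTERFACE

Orientations are given as a unit quaternion [w, x, y, z].
In Python, from plant import readout, vision, sign_off, manip gives the robot as it stands. The module is installed in compiled form; this text tells all that it offers.
- The arm moves only by the tool move_arm, never from a script. Its argument "series" is a list of rows, each a list of 7 numbers: the closure, from -1 (fully open) to 1 (shut), then the shift along the world's x, y, z in m, then the turn, a rotation vector about the world's x, y, z in degrees. A call has exactly 10 rows; each row is the pose to reach, as a shift and turn from the pose measured when the call began; what a row does not reach only later rows make up. A row lasts 1/8 s, in which the tool goes at most 62.5 mm and 10.7 degrees, less where a joint would pass 70% of its speed; a pose out of reach is approached as far as the arm can. A call with a gripper value outside its range is refused whole. The fingers move at their own pace and stop on an object; the grip force is fixed at half the most. Time passes only in rows, so rows that repeat a pose let the fingers close, or fill a call up. It gives the time, the measured TCP pose, the force and the opening at its end, in the units of the state.
- readout.read_state(): the state, without advancing time (a new reading comes with each control period).
- vision.get_image(name): name is "scene" or "top" or "wrist"; returns the picture (384x512x3 uint8, red, green, blue); there is no depth.
- vision.camera_params(name): a dict with "camera_matrix" (3x3 intrinsics, pixels), "position" and "attitude" of the camera in the world. Camera axes: x right, y up, looking along -z (the intrinsics and any distortion apply to the point x, -y, -z); pixel columns grow to the right and rows downward; lengths in mm; the calibration is good to about 2 mm. The wrist camera is an equidistant fisheye: a pixel r from the principal point sees the ray r / f radians off the axis. A picture is of the moment at which its call begins: read the wrist's pose just before it. camera_params takes no time and is no camera call; for the wrist camera it gives the pose at the moment of the call.
- sign_off(): hands the job in, once; it reports no verdict.
The state is a dict: "clock": time; "joints": joint angles; "joint_vel": joint speeds; "joint_torque": joint torques, N m; "eef_pos": TCP position; "ee_rot": TCP orientation; "force": force on the tool from outside, world axes, zero at the start; "moment": the same for the moment, N m; "grip_width": finger opening in mm.
Only numpy, scipy, OpenCV 4.12 (cv2) and the standard library are available. Lean on these libraries where they do the work, as an engineer would, in place of code of your own. Each camera call takes 0.05 s, during which the arm holds its last target.

## Working session

There is one attempt and no reset: what is moved stays moved. The work goes in short steps, Python scripts to look and compute and a tool call to move; the robot and the scene stay as the last step left them, time stands still between calls to the robot, and variables do not carry over. Pictures are saved under pics/ and viewed, and the job is handed in when it is done.

Besides the shell and the picture viewer there is one more tool, called after ">>>" in YAML: its name, and indented under it one key for each argument. move_arm: Moves the arm, as the interface text tells. Its arguments: {"type":"object","properties":{"series":{"type":"array"}},"required":["series"]}

```bash
mkdir -p pics; python3 - <<'E'
from plant import readout, vision, manip
import cv2
s=readout.read_state();print(s, manip.grip_depth)
for n in ["scene","top","wrist"]:
    print(n,vision.camera_params(n))
    cv2.imwrite(f"pics/{n}0.png",cv2.cvtColor(vision.get_image(n),cv2.COLOR_RGB2BGR))
E
```

```text
{'clock': 0.0, 'joints': array([-0.87781964,  0.50188177, -0.42679063,  1.55140959,  0.22081622,
        1.13830143, -0.21031333]), 'joint_vel': array([-4.96875757e-06,  1.90241749e-04,  1.08190217e-03,  2.03854195e-04,
        5.28021941e-04,  5.01374722e-04,  1.42046144e-04]), 'joint_torque': array([-8.94659188e-04, -5.66573524e+01, -5.81671804e+00, -2.79115731e+01,
       -6.87805284e-02,  3.03961197e-02,  1.71626384e-04]), 'eef_pos': array([270.5942096 , 590.24628389, 225.67384677]), 'ee_rot': array([-2.38249150e-04,  2.13218799e-01,  9.77003993e-01, -9.40315446e-04]), 'force': array([ 0.14202447,  0.18928228, -0.57337874]), 'moment': array([-0.00222334, -0.05007032, -0.01463655]), 'grip_width': 91.85934109651862} 18.8
scene {'camera_matrix': array([[387.08175465,   0.        , 253.02399497],
       [  0.        , 387.08175465, 194.53765318],
       [  0.        ,   0.        ,   1.        ]]), 'position': array([ 863.92900488, -175.4917035 ,  895.22414466]), 'attitude': array([0.86664572, 0.25240274, 0.1173088 , 0.41407329])}
top {'camera_matrix': array([[427.3855831 ,   0.        , 257.17917042],
       [  0.        , 427.3855831 , 188.78882024],
       [  0.        ,   0.        ,   1.        ]]), 'position': array([ 424.2589356 ,   99.74067438, 1142.01919459]), 'attitude': array([ 0.71513931,  0.0401665 , -0.03162976, -0.69710973])}
wrist {'camera_matrix': array([[297.31863964,   0.        , 251.0045363 ],
       [  0.        , 297.31863964, 194.06238758],
       [  0.        ,   0.        ,   1.        ]]), 'position': array([209.79075995, 618.65420575, 384.06603619]), 'attitude': array([ 0.83484762, -0.10789197, -0.06779219,  0.53553057])}
```

View pics/scene0.png

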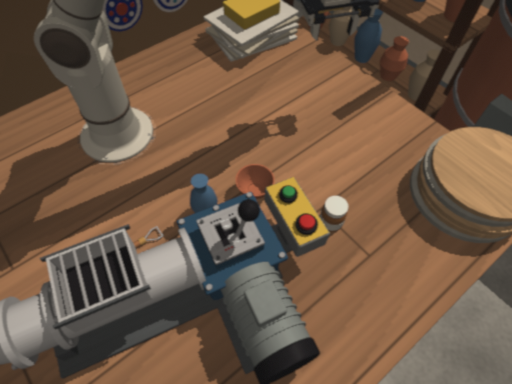

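View pics/top0.png

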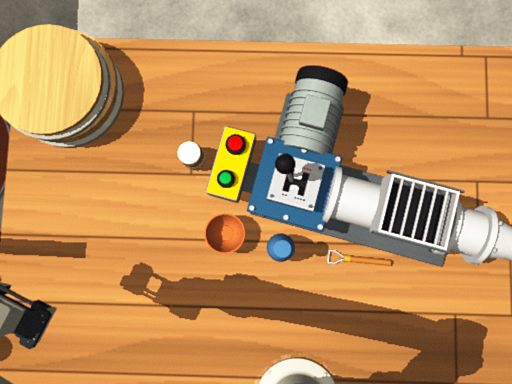

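View pics/wrist0.png

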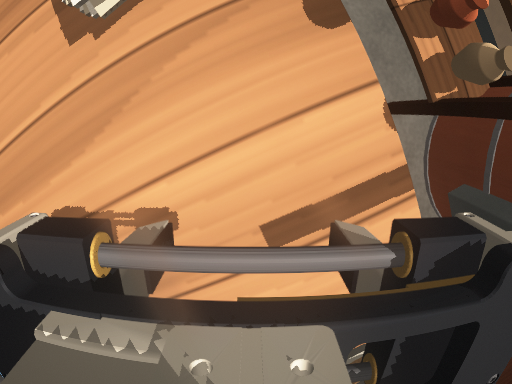

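The top and scene views both show the mill. I'll enlarge the gearbox and switch box region in each.

```bash
python3 - <<'E'
import cv2
a=cv2.imread("pics/top0.png")[110:260,180:380];cv2.imwrite("pics/topc.png",cv2.resize(a,None,fx=4,fy=4,interpolation=cv2.INTER_CUBIC))
a=cv2.imread("pics/scene0.png")[150:290,170:360];cv2.imwrite("pics/scenec.png",cv2.resize(a,None,fx=4,fy=4,interpolation=cv2.INTER_CUBIC))
E
```

```text
(no output)
```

View pics/topc.png

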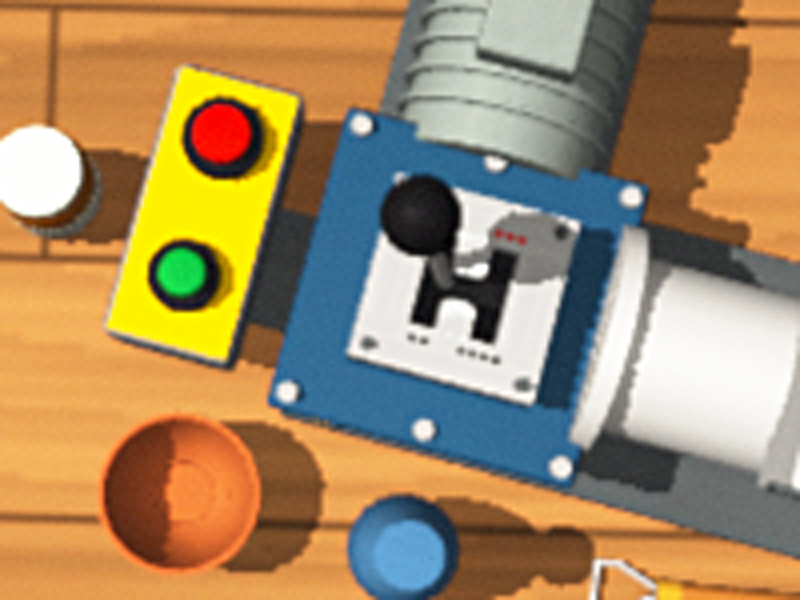

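View pics/scenec.png

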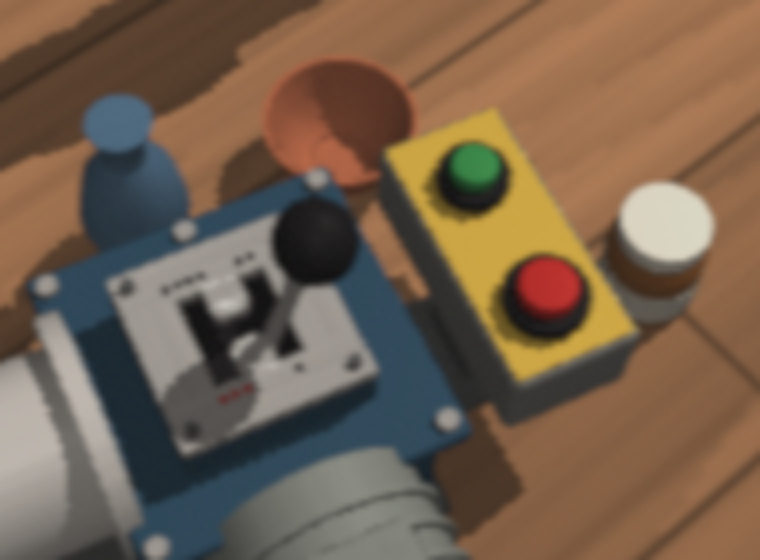

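Top crop: knob (420,215), start (182,272), stop (220,132), plate corners FR (580,222), BR (532,405), BL (347,355). Scene crop: knob (316,242), start (475,165), stop (548,287), corners BL (275,210), BR (107,283), FR (185,458), FL (379,374). Next I'll fit the mill pose and the stick angles.

```bash
cat > h.py <<'E'
import numpy as np
from plant import vision
from scipy.spatial.transform import Rotation as R
from scipy.optimize import least_squares
P={n:vision.camera_params(n) for n in ("top","scene")}
def proj(n,p):
    c=P[n];q=c["attitude"];r=R.from_quat([q[1],q[2],q[3],q[0]])
    v=r.inv().apply(np.atleast_2d(p)-c["position"]);K=c["camera_matrix"]
    return np.c_[K[0,0]*v[:,0]/-v[:,2]+K[0,2],K[1,1]*-v[:,1]/-v[:,2]+K[1,2]]
def tri(pt,ps):
    f=lambda x:np.r_[proj("top",x)[0]-pt,proj("scene",x)[0]-ps]
    s=least_squares(f,[700,50,150]);return s.x,f(s.x)
def ray(n,px,z):
    f=lambda x:proj(n,[x[0],x[1],z])[0]-px
    return least_squares(f,[600,50]).x
E
python3 - <<'E'
from h import *
T=lambda u,v:np.array([u/4+180-.375,v/4+110-.375]); S=lambda u,v:np.array([u/4+170-.375,v/4+150-.375])
M={"start":(-35,160,162),"stop":(50,160,162),"FR":(55,-55,156),"BR":(-55,-55,156),"BL":(-55,55,156),"FL":(55,55,156)}
ot={"start":T(182,272),"stop":T(220,132),"FR":T(580,222),"BR":T(532,405),"BL":T(347,355)}
os={"start":S(475,165),"stop":S(548,287),"BL":S(275,210),"BR":S(107,283),"FR":S(185,458),"FL":S(379,374)}
def res(x):
    c,s=np.cos(x[2]),np.sin(x[2]);Rz=np.array([[c,-s,0],[s,c,0],[0,0,1]])
    out=[]
    for n,o in (("top",ot),("scene",os)):
        for k in o: out.append(proj(n,Rz@M[k]+[x[0],x[1],x[3]])[0]-o[k])
    return np.concatenate(out)
for fz in (0,1):
    f=(lambda x:res(x)) if fz else (lambda x:res([*x[:3],0]))
    s=least_squares(f,[600,0,0,0][:3+fz]);print(s.x,np.abs(s.fun).max(),s.fun.round(1))
    if not fz:x=s.x
np.save("mill.npy",x)
k,r=tri(T(420,215),S(316,242));print("knob",k,r)
c,s=np.cos(x[2]),np.sin(x[2]);Rz=np.array([[c,-s,0],[s,c,0],[0,0,1]])
km=Rz.T@(k-[x[0],x[1],0]);print("knob mill",km,np.linalg.norm(km-[0,0,72]))
d=km-[0,0,72];print("fore",np.arctan2(d[0],d[2]),"across",np.arctan2(-d[1],d[2]))
for n in M:print(n,Rz@M[n]+[x[0],x[1],0])
for n,px,z in (("vase",(404/4+180,550/4+110),145),("jar",(40/4+180,172/4+110),85),("bowl",(181/4+180,493/4+110),55)):print(n,ray("top",np.array(px),z))
E
```

```text
[ 5.43893774e+02  2.37862080e+01 -2.37348231e-01] 3.534535429507031 [ 0.1  0.3  0.3  0.3  0.  -0.2  0.3 -0.4  0.4 -0.2 -0.5 -0.2 -0.1 -0.6
  3.5  0.1 -0.7  0.3 -0.8 -0.2 -0.7 -0.3]
[ 5.43762825e+02  2.39175742e+01 -2.37360313e-01 -8.37338424e-01] 3.5519439227308283 [ 0.   0.4  0.3  0.5 -0.1 -0.1  0.2 -0.3  0.4 -0.1 -0.5 -0.  -0.1 -0.5
  3.6  0.2 -0.6  0.4 -0.7 -0.1 -0.7 -0.2]
knob [570.73384078  55.5098965  249.02744089] [-0.15067533 -0.10515144 -0.16665001  0.01777118]
knob mill [ 18.62853731  37.14510971 249.02744089] 181.83920481324432
fore 0.1048438072350931 across -0.20682634871613298
start [547.49516797 187.53000167 162.        ]
stop [630.11218373 167.54428911 162.        ]
FR [584.41991173 -42.60379268 156.        ]
BR [477.50377368 -16.73992937 156.        ]
BL [503.36763699  90.17620868 156.        ]
FL [610.28377503  64.31234537 156.        ]
vase [390.74600393  54.5215207 ]
jar [617.9554594 284.9917883]
bowl [419.74837813 192.20058641]
```

The fit is good: mill at (543.9, 23.8), yaw −0.237, with only the hidden corner as an outlier. The stick is at fore ≈ +0.10, across ≈ −0.21. I'll shut the fingers, align the tool with the mill (+11°) and go round to the front-left of the knob.

>>> move_arm:
  series:
    - [1,0.02,-0.02,0.005,0,0,1]
    - [1,0.06,-0.06,0.01,0,0,3]
    - [1,0.1,-0.1,0.015,0,0,5]
    - [1,0.14,-0.14,0.015,0,0,7]
    - [1,0.18,-0.18,0.015,0,0,9]
    - [1,0.22,-0.22,0.015,0,0,11]
    - [1,0.26,-0.26,0.015,0,0,11]
    - [1,0.3,-0.3,0.015,0,0,11]
    - [1,0.34,-0.34,0.015,0,0,11]
    - [1,0.37,-0.37,0.015,0,0,11]

```text
clock: 1.4
eef_pos: [642.3, 217.3, 240.4]
ee_rot: [-0.0, 0.12, 0.993, -0.001]
force: [0.5, 0.5, -0.1]
grip_width: 0.9
```

>>> move_arm:
  series:
    - [1,0,-0.03,0,0,0,0]
    - [1,0,-0.06,0,0,0,0]
    - [1,0,-0.09,0,0,0,0]
    - [1,0,-0.11,-0.005,0,0,0]
    - [1,0,-0.13,-0.01,0,0,0]
    - [1,0,-0.15,-0.01,0,0,0]
    - [1,-0.005,-0.17,-0.01,0,0,0]
    - [1,-0.01,-0.176,-0.01,0,0,0]
    - [1,-0.012,-0.176,-0.01,0,0,0]
    - [1,-0.012,-0.176,-0.01,0,0,0]

```text
clock: 2.65
eef_pos: [630.2, 42.6, 230.7]
ee_rot: [0.0, 0.119, 0.993, -0.001]
force: [0.2, 0.0, -0.6]
grip_width: 0.4
```

```bash
cat > look.py <<'E'
import sys,cv2
from plant import vision,readout
t=sys.argv[1]
for n in sys.argv[2:]:
    im=cv2.cvtColor(vision.get_image(n),cv2.COLOR_RGB2BGR);cv2.imwrite(f"pics/{n}{t}.png",im)
    a=im[110:260,180:380] if n=="top" else im[150:290,170:360] if n=="scene" else im
    cv2.imwrite(f"pics/{n}{t}c.png",cv2.resize(a,None,fx=4,fy=4,interpolation=cv2.INTER_CUBIC) if n!="wrist" else a)
s=readout.read_state();print(s["clock"],s["eef_pos"],s["force"],s["ee_rot"])
E
python3 look.py 1 top scene wrist
python3 - <<'E'
from h import *
T=lambda u,v:np.array([u/4+180-.375,v/4+110-.375]); S=lambda u,v:np.array([u/4+170-.375,v/4+150-.375])
M={"start":(-35,160,162),"stop":(50,160,162),"FR":(55,-55,156),"BR":(-55,-55,156),"BL":(-55,55,156),"FL":(55,55,156)}
ot={"start":T(182,272),"stop":T(220,132),"FR":T(580,222),"BR":T(532,405),"BL":T(347,355)}
os={"start":S(475,165),"stop":S(548,287),"BR":S(107,283),"FR":S(185,458),"FL":S(379,374)}
def res(x):
    c,s=np.cos(x[2]),np.sin(x[2]);Rz=np.array([[c,-s,0],[s,c,0],[0,0,1]])
    return np.concatenate([proj(n,Rz@M[k]+[x[0],x[1],0])[0]-o[k] for n,o in (("top",ot),("scene",os)) for k in o])
s=least_squares(res,[600,0,0]);print(s.x,s.fun.round(1));np.save("mill.npy",s.x)
E
```

```text
2.8 [630.38621535  42.33276171 230.49909249] [ 0.42155335 -0.15234628 -0.35498551] [-3.44722802e-05  1.19160028e-01  9.92874474e-01 -1.07981504e-03]
[ 5.44197710e+02  2.44493400e+01 -2.41253117e-01] [-0.2 -0.2  0.2 -0.  -0.2 -0.2 -0.1 -0.4  0.1 -0.5 -0.  -0.   0.3 -0.5
 -0.3  0.1 -0.6 -0.3 -0.4 -0.2]
```

View pics/wrist1c.png

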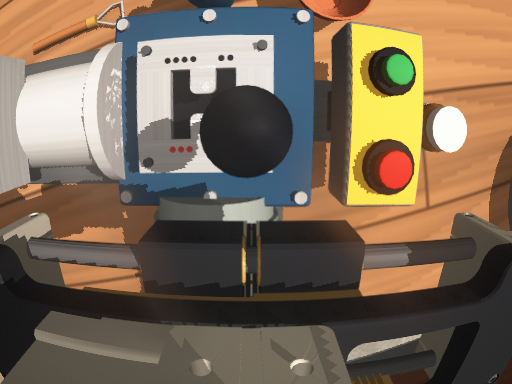

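View pics/scene1.png

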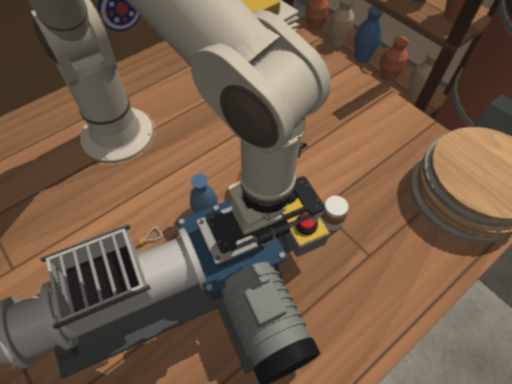

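View pics/top1c.png

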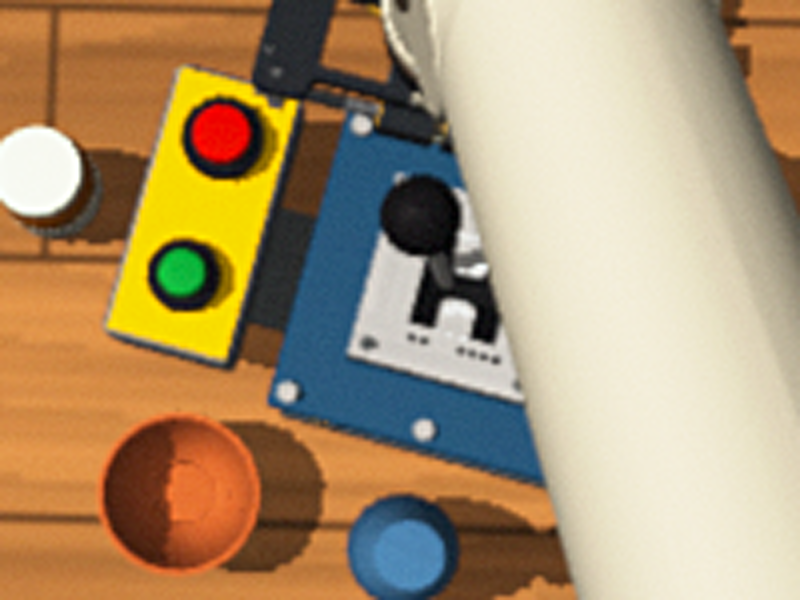

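The wrist view shows the knob at (247,130), directly ahead of the shut fingers. The fit now uses only clean points. I'll push back along mill −x towards neutral.

>>> move_arm:
  series:
    - [1,-0.01,0.002,0,0,0,0]
    - [1,-0.019,0.005,0,0,0,0]
    - [1,-0.024,0.006,0,0,0,0]
    - [1,-0.027,0.007,0,0,0,0]
    - [1,-0.029,0.007,0,0,0,0]
    - [1,-0.031,0.008,0,0,0,0]
    - [1,-0.033,0.008,0,0,0,0]
    - [1,-0.035,0.009,0,0,0,0]
    - [1,-0.037,0.009,0,0,0,0]
    - [1,-0.037,0.009,0,0,0,0]

```text
clock: 4.05
eef_pos: [593.5, 51.2, 230.8]
ee_rot: [0.0, 0.119, 0.993, -0.001]
force: [4.7, -0.2, 2.4]
grip_width: 0.4
```

```bash
python3 look.py 2 top wrist
```

```text
4.15 [593.49595948  51.18823425 230.62521392] [ 5.0286389  -0.59602962  3.15455797] [ 1.16774127e-04  1.19215260e-01  9.92867766e-01 -1.14356084e-03]
```

View pics/wrist2c.png

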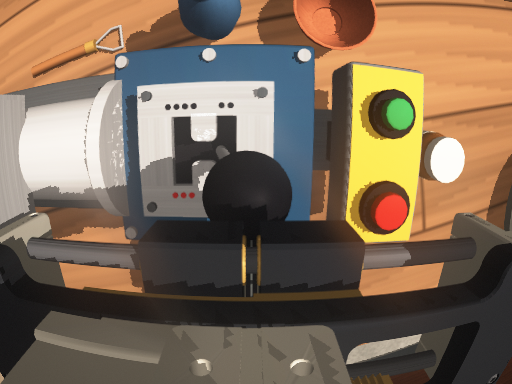

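View pics/top2c.png

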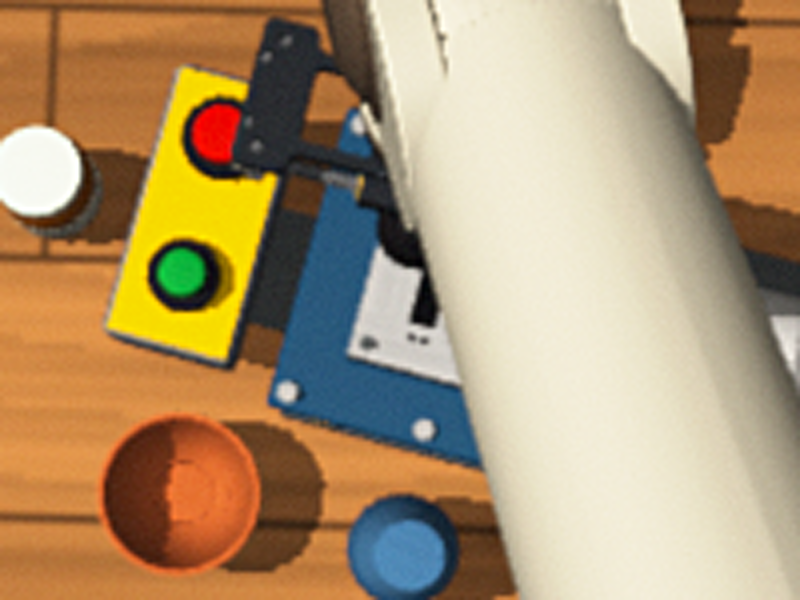

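Contact at about 5 N. The knob is now at roughly (247,195) in the wrist view. I'll compute the lean from the wrist ray.

```bash
cat > w.py <<'E'
import sys
from h import *
x=np.load("mill.npy");c,s=np.cos(x[2]),np.sin(x[2]);Rz=np.array([[c,-s,0],[s,c,0],[0,0,1]])
O=np.array([x[0],x[1],0])
def wproj(p,cp):
    q=cp["attitude"];v=R.from_quat([q[1],q[2],q[3],q[0]]).inv().apply(np.atleast_2d(p)-cp["position"])
    X,Y,Z=v[:,0],-v[:,1],-v[:,2];r=np.hypot(X,Y);th=np.arctan2(r,Z);K=cp["camera_matrix"]
    return np.c_[K[0,0]*th*X/r+K[0,2],K[1,1]*th*Y/r+K[1,2]]
def stick(a,b):
    d=np.array([np.tan(a),-np.tan(b),1.]);return np.array([0,0,72])+180*d/np.linalg.norm(d)
def lean(px,cp):
    f=lambda q:wproj(Rz@stick(*q)+O,cp)[0]-px
    return least_squares(f,[0,0]).x
def mill(p):return Rz.T@(np.array(p)-O)
def world(p):return Rz@np.array(p)+O
E
python3 - <<'E'
from w import *
from plant import readout
cp=vision.camera_params("wrist")
print(lean(np.array([247.5,195]),cp), mill(readout.read_state()["eef_pos"]))
for n,p in dict(start=(-35,160,162),stop=(50,160,162),BL=(-55,55,156),BR=(-55,-55,156)).items():print(n,wproj(world(p),cp))
for a in (0,.035,.07):print(a,wproj(world(stick(a,-.21)),cp))
E
```

```text
[ 0.06605771 -0.20155469] [ 41.48209312  37.74283838 230.62521392]
start [[400.50734877 113.45496018]]
stop [[392.01437993 212.58508815]]
BL [[273.96000827  81.00256376]]
BR [[137.11311718  86.05681772]]
0 [[250.72275456 171.64145734]]
0.035 [[250.66008096 184.07792109]]
0.07 [[250.51162926 196.14375211]]
```

The lean reads about 0.06. I'll push 11 mm more to reach neutral.

>>> move_arm:
  series:
    - [1,-0.002,0.0005,0,0,0,0]
    - [1,-0.004,0.001,0,0,0,0]
    - [1,-0.006,0.0015,0,0,0,0]
    - [1,-0.008,0.002,0,0,0,0]
    - [1,-0.009,0.0022,0,0,0,0]
    - [1,-0.01,0.0025,0,0,0,0]
    - [1,-0.0105,0.0026,0,0,0,0]
    - [1,-0.0105,0.0026,0,0,0,0]
    - [1,-0.0105,0.0026,0,0,0,0]
    - [1,-0.0105,0.0026,0,0,0,0]

```text
clock: 5.4
eef_pos: [583.0, 53.7, 230.6]
ee_rot: [0.0, 0.119, 0.993, -0.001]
force: [3.2, -1.5, 3.2]
grip_width: 0.3
```

```bash
python3 look.py 3 wrist
```

```text
5.45 [582.92031164  53.73819694 230.54743068] [ 3.47935553 -1.80080494  2.7251268 ] [ 1.66028928e-06  1.19223458e-01  9.92866726e-01 -1.19687775e-03]
```

View pics/wrist3c.png

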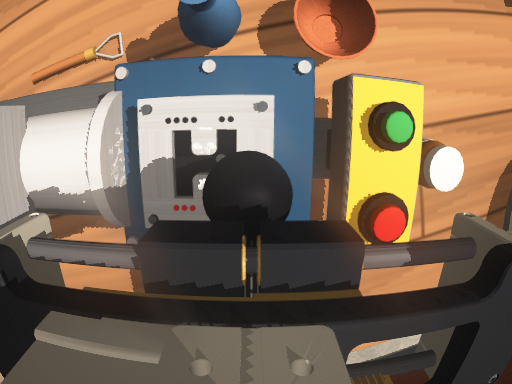

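```bash
python3 - <<'E'
from w import *
from plant import readout
cp=vision.camera_params("wrist")
print(lean(np.array([248,196]),cp), mill(readout.read_state()["eef_pos"]))
for a in (-.03,0,.03):print(a,wproj(world(stick(a,-.21)),cp))
for p in [(8,10,156),(8,-10,156),(-8,-10,156),(-8,10,156)]:print(p,wproj(world(p),cp).round())
E
```

```text
[ 0.0068081  -0.20224923] [ 30.60348682  37.69222251 230.54743068]
-0.03 [[250.78119745 182.91182239]]
0 [[250.79831142 193.48710888]]
0.03 [[250.75108743 203.79439327]]
(8, 10, 156) [[217. 174.]]
(8, -10, 156) [[192. 174.]]
(-8, -10, 156) [[192. 155.]]
(-8, 10, 156) [[216. 154.]]
```

Neutral reached (≈0.007 rad). Now back off forwards, round to the left of the knob, and line up at mill x = 0.

>>> move_arm:
  series:
    - [1,0.012,-0.003,0,0,0,0]
    - [1,0.0243,-0.006,0,0,0,0]
    - [1,0.0243,-0.006,0,0,0,0]
    - [1,0.029,0.014,0,0,0,0]
    - [1,0.034,0.034,0,0,0,0]
    - [1,0.0391,0.0542,0,0,0,0]
    - [1,0.0391,0.0542,0,0,0,0]
    - [1,0.012,0.061,0,0,0,0]
    - [1,-0.0153,0.0676,0,0,0,0]
    - [1,-0.0153,0.0676,0,0,0,0]

```text
clock: 6.7
eef_pos: [565.9, 121.7, 230.8]
ee_rot: [-0.0, 0.118, 0.993, -0.002]
force: [0.4, 0.3, 0.1]
grip_width: 0.3
```

```bash
python3 look.py 4 wrist top; python3 -c "
from w import *
from plant import readout
print(mill(readout.read_state()['eef_pos']))
for a in (-.03,0,.03):print(a,wproj(world(stick(a,-.21)),vision.camera_params('wrist')),proj('top',world(stick(a,-.21)))*4-[720,440]+1.5)"
```

```text
6.8 [568.15434911 120.66532705 230.97080715] [ 0.88663821 -0.10876882  0.24906471] [ 6.09894692e-04  1.19435781e-01  9.92840697e-01 -1.43968256e-03]
[  0.27495046  99.15322052 230.97080715]
-0.03 [[137.58517731 237.80621057]] [[405.8835059  257.16057041]]
0 [[138.8055889  246.67775556]] [[408.45123028 247.55854418]]
0.03 [[140.10044748 255.20685573]] [[411.06192098 238.02382936]]
```

View pics/wrist4c.png

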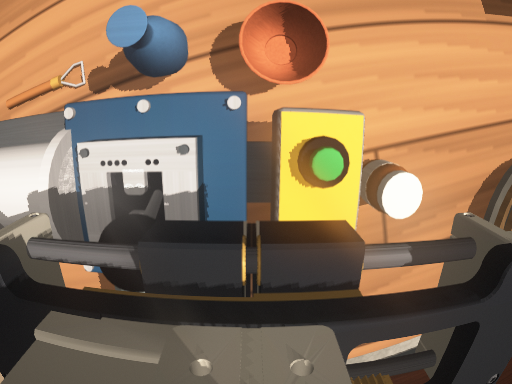

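View pics/top4c.png

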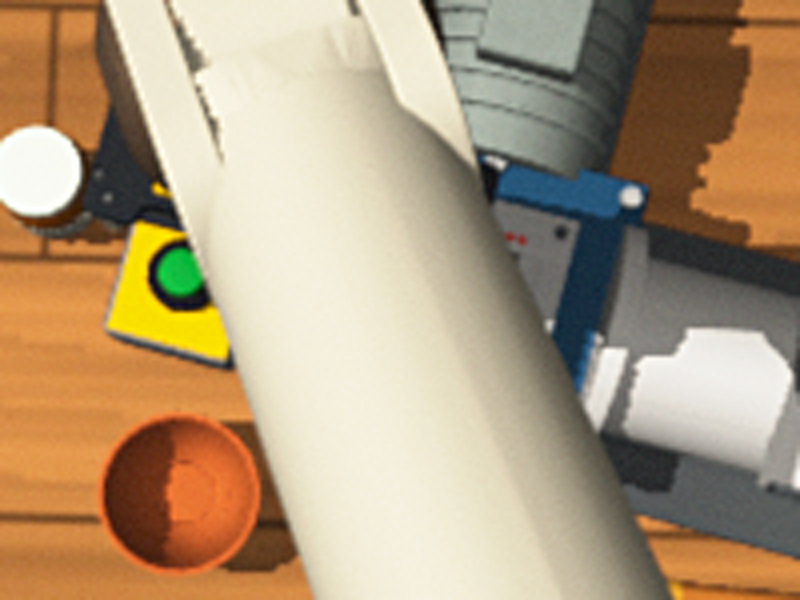

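The stick still sits in neutral with the fingers to its left. Pushing right (mill −y).

>>> move_arm:
  series:
    - [1,-0.0036,-0.0146,0,0,0,0]
    - [1,-0.0053,-0.0214,0,0,0,0]
    - [1,-0.0067,-0.0272,0,0,0,0]
    - [1,-0.0081,-0.033,0,0,0,0]
    - [1,-0.0096,-0.0388,0,0,0,0]
    - [1,-0.011,-0.0447,0,0,0,0]
    - [1,-0.0124,-0.0505,0,0,0,0]
    - [1,-0.0139,-0.0563,0,0,0,0]
    - [1,-0.0155,-0.063,0,0,0,0]
    - [1,-0.0155,-0.063,0,0,0,0]

```text
clock: 8.05
eef_pos: [552.5, 56.5, 230.9]
ee_rot: [0.0, 0.12, 0.993, -0.002]
force: [1.2, 2.1, 1.5]
grip_width: 0.5
```

```bash
python3 look.py 5 wrist; python3 -c "
from w import *
from plant import readout
print(mill(readout.read_state()['eef_pos']))
for a in (-.03,0,.03):print(a,wproj(world(stick(a,.05)),vision.camera_params('wrist')))"
```

```text
8.1 [552.30914755  56.57429026 230.63572136] [0.63709191 2.21373111 1.44345087] [ 2.36917328e-04  1.19993098e-01  9.92772794e-01 -1.94403068e-03]
[2.01243752e-01 3.31325724e+01 2.30635721e+02]
-0.03 [[169.48881995 242.04567543]]
0 [[170.44954085 251.48208395]]
0.03 [[171.5272795  260.51645654]]
```

View pics/wrist5c.png

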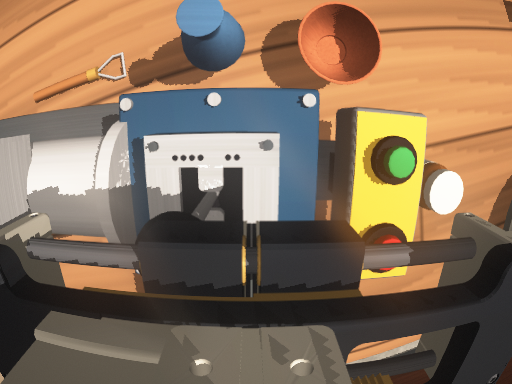

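The knob is following (visible above the carrier at (172,212)). I'll push the remaining 33 mm.

>>> move_arm:
  series:
    - [1,-0.0012,-0.005,0,0,0,0]
    - [1,-0.0024,-0.01,0,0,0,0]
    - [1,-0.0036,-0.015,0,0,0,0]
    - [1,-0.0048,-0.02,0,0,0,0]
    - [1,-0.0059,-0.024,0,0,0,0]
    - [1,-0.0066,-0.027,0,0,0,0]
    - [1,-0.0073,-0.03,0,0,0,0]
    - [1,-0.0078,-0.032,0,0,0,0]
    - [1,-0.0078,-0.032,0,0,0,0]
    - [1,-0.0078,-0.032,0,0,0,0]

```text
clock: 9.35
eef_pos: [544.1, 24.1, 230.3]
ee_rot: [-0.0, 0.12, 0.993, -0.002]
force: [1.0, 1.1, -1.5]
grip_width: 0.6
```

```bash
python3 look.py 6 wrist; python3 -c "
from w import *
from plant import readout
print(mill(readout.read_state()['eef_pos']))
for a in (-.03,0,.03):print(a,wproj(world(stick(a,.22)),vision.camera_params('wrist')))"
```

```text
9.4 [544.19529756  24.13755274 230.42558605] [ 0.50231982  2.03839902 -0.2017071 ] [-1.37282159e-04  1.20067546e-01  9.92763035e-01 -2.30684176e-03]
[ 7.21498275e-02 -3.03333994e-01  2.30425586e+02]
-0.03 [[177.13833829 239.68934087]]
0 [[177.94155484 248.76494188]]
0.03 [[178.89204624 257.47830732]]
```

View pics/wrist6c.png

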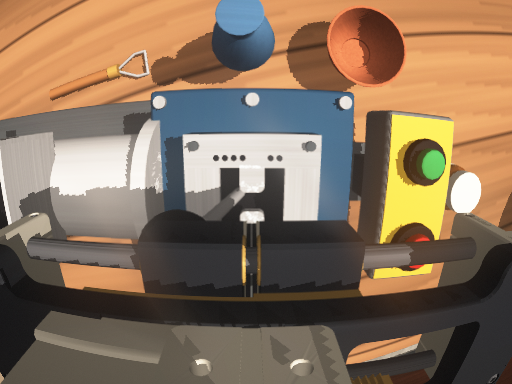

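The stick is across (knob top at (180,210), as predicted for about 0.22). Retreating left, then going behind it.

>>> move_arm:
  series:
    - [1,0.0024,0.0097,0,0,0,0]
    - [1,0.0048,0.0194,0,0,0,0]
    - [1,0.0048,0.0194,0,0,0,0]
    - [1,-0.0153,0.0246,0,0,0,0]
    - [1,-0.0363,0.0297,0,0,0,0]
    - [1,-0.0583,0.0349,0,0,0,0]
    - [1,-0.0583,0.0349,0,0,0,0]
    - [1,-0.0655,0.006,0,0,0,0]
    - [1,-0.0726,-0.0234,0,0,0,0]
    - [1,-0.0726,-0.0234,0,0,0,0]

```text
clock: 10.65
eef_pos: [472.0, -2.3, 230.5]
ee_rot: [0.0, 0.122, 0.992, -0.003]
force: [0.8, 0.7, 0.9]
grip_width: 0.5
```

```bash
python3 look.py 7 scene wrist; python3 -c "
from w import *
from plant import readout
print(mill(readout.read_state()['eef_pos']))
for a in (-.03,0,.03):print(a,wproj(world(stick(a,.22)),vision.camera_params('wrist')),(proj('scene',world(stick(a,.22)))-[170,150])*4+1.5)"
```

```text
10.75 [472.41503573   0.6620012  230.62192931] [-0.59131862  0.65729518 -0.83300231] [ 2.74174205e-04  1.20557456e-01  9.92704076e-01 -2.10759715e-03]
[-64.02053816 -40.24873242 230.62192931]
-0.03 [[252.7065854  334.43170475]] [[150.85335237 262.8328227 ]]
0 [[252.66315311 340.57254178]] [[154.88307605 271.52218101]]
0.03 [[252.6739308  346.33396163]] [[159.03574622 280.39878648]]
```

View pics/scene7c.png

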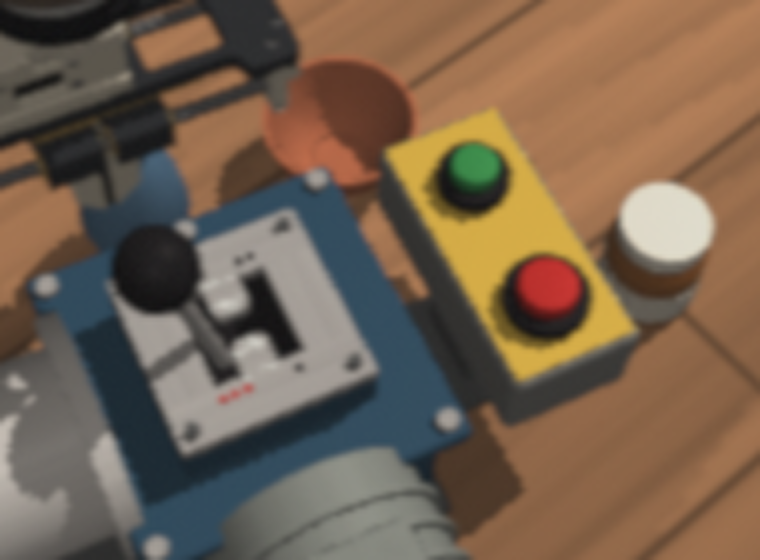

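View pics/wrist7c.png

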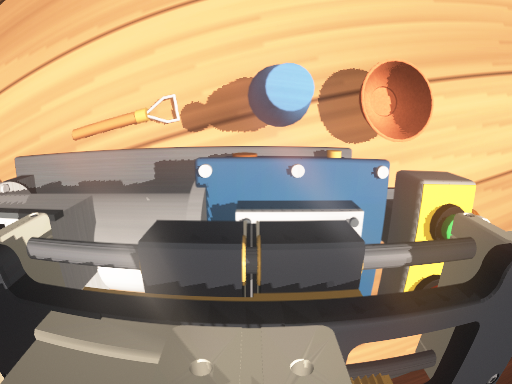

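The scene crop shows the knob at (156,269), matching fore 0, across 0.22. Pushing forwards into third.

>>> move_arm:
  series:
    - [1,0.0194,-0.0048,0,0,0,0]
    - [1,0.0291,-0.0072,0,0,0,0]
    - [1,0.0359,-0.0088,0,0,0,0]
    - [1,0.0427,-0.0105,0,0,0,0]
    - [1,0.0486,-0.012,0,0,0,0]
    - [1,0.0544,-0.0134,0,0,0,0]
    - [1,0.0602,-0.0148,0,0,0,0]
    - [1,0.066,-0.0163,0,0,0,0]
    - [1,0.07,-0.0172,0,0,0,0]
    - [1,0.07,-0.0172,0,0,0,0]

```text
clock: 12.0
eef_pos: [542.4, -16.7, 230.1]
ee_rot: [-0.0, 0.121, 0.993, -0.002]
force: [-2.3, 2.6, -1.3]
grip_width: 0.3
```

```bash
python3 look.py 8 scene; python3 -c "
from w import *
from plant import readout
print(mill(readout.read_state()['eef_pos']))
for a in (.2,.235,.27):print(a,stick(a,.22),(proj('scene',world(stick(a,.22)))-[170,150])*4+1.5)"
```

```text
12.05 [542.28301334 -16.77203301 230.27831089] [-1.79821552  2.09457206 -1.91125121] [-1.15771276e-05  1.20636337e-01  9.92694237e-01 -2.24193375e-03]
[  7.9893501  -40.48503352 230.27831089]
0.2 [ 34.93140654 -38.53455456 244.32203847] [[184.66761384 333.73074394]]
0.235 [ 40.9544637  -38.25107263 243.05434033] [[190.333632   345.23071285]]
0.27 [ 46.93403482 -37.92250473 241.58502295] [[196.11130099 356.86282143]]
```

View pics/scene8c.png

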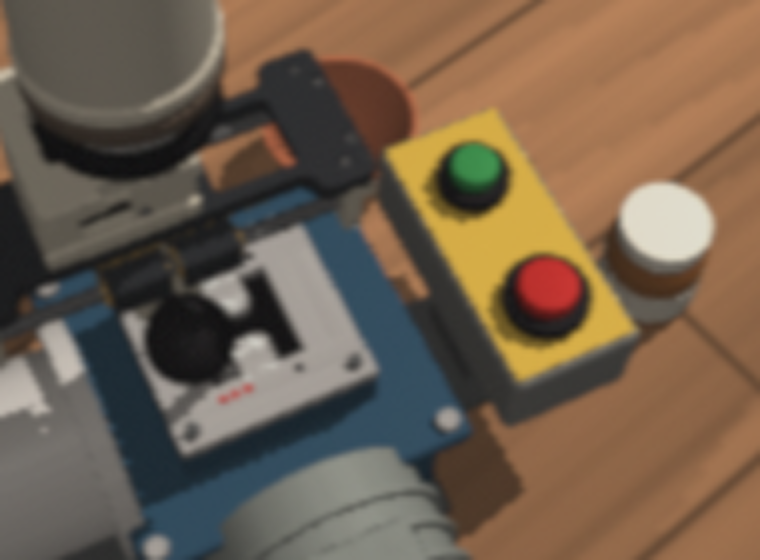

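The knob at (191,339) means fore ≈ 0.22. I'll push about 10 mm more to the end stop.

>>> move_arm:
  series:
    - [1,0.0015,-0.0004,0,0,0,0]
    - [1,0.003,-0.0007,0,0,0,0]
    - [1,0.0045,-0.0011,0,0,0,0]
    - [1,0.006,-0.0015,0,0,0,0]
    - [1,0.0075,-0.0018,0,0,0,0]
    - [1,0.0085,-0.0021,0,0,0,0]
    - [1,0.0095,-0.0023,0,0,0,0]
    - [1,0.01,-0.0025,0,0,0,0]
    - [1,0.01,-0.0025,0,0,0,0]
    - [1,0.01,-0.0025,0,0,0,0]

```text
clock: 13.3
eef_pos: [551.7, -19.4, 230.0]
ee_rot: [-0.001, 0.121, 0.993, -0.002]
force: [-5.5, 1.1, -2.9]
grip_width: 0.6
```

```bash
python3 look.py 9 scene; python3 -c "
from w import *
from plant import readout
print(mill(readout.read_state()['eef_pos']))"
```

```text
13.35 [551.66403053 -19.4670974  230.01661929] [-4.78137221  2.04031791 -2.7708399 ] [-6.90488351e-04  1.20735823e-01  9.92681491e-01 -2.41678661e-03]
[ 17.74259068 -40.86073784 230.01661929]
```

View pics/scene9c.png

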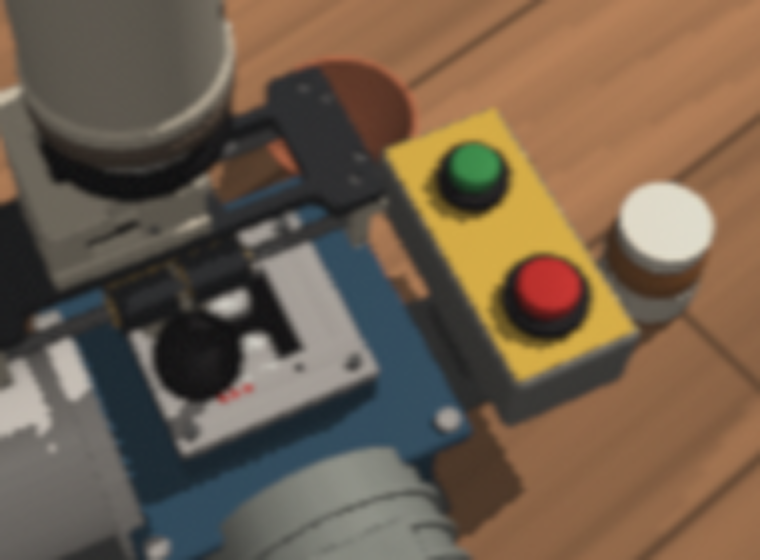

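The knob at (197,356) gives fore ≈ 0.268. One more small push to confirm it is against the stop.

>>> move_arm:
  series:
    - [1,0.001,-0.0002,0,0,0,0]
    - [1,0.002,-0.0005,0,0,0,0]
    - [1,0.003,-0.0007,0,0,0,0]
    - [1,0.0035,-0.0009,0,0,0,0]
    - [1,0.0035,-0.0009,0,0,0,0]
    - [1,0.0035,-0.0009,0,0,0,0]
    - [1,0.0035,-0.0009,0,0,0,0]
    - [1,0.0035,-0.0009,0,0,0,0]
    - [1,0.0035,-0.0009,0,0,0,0]
    - [1,0.0035,-0.0009,0,0,0,0]

```text
clock: 14.6
eef_pos: [553.5, -19.9, 229.7]
ee_rot: [-0.002, 0.12, 0.993, -0.002]
force: [-8.4, 2.4, 0.5]
grip_width: 0.2
```

The force rose and the motion stopped short, so the stick is against its stop. Retreating straight back, then across to above the start button.

>>> move_arm:
  series:
    - [1,-0.0146,0.0036,0,0,0,0]
    - [1,-0.0291,0.0072,0,0,0,0]
    - [1,-0.0437,0.0108,0,0,0,0]
    - [1,-0.0437,0.0108,0,0,0,0]
    - [1,-0.036,0.05,0,0,0,0]
    - [1,-0.027,0.09,0,0,0,0]
    - [1,-0.018,0.13,0,0,0,0]
    - [1,-0.01,0.17,0,0,0,0]
    - [1,-0.005,0.208,0,0,0,0]
    - [1,-0.005,0.208,0,0,0,0]

```text
clock: 15.85
eef_pos: [548.6, 192.6, 229.9]
ee_rot: [-0.002, 0.118, 0.993, -0.001]
force: [-0.1, -0.6, -0.9]
grip_width: -0.0
```

```bash
python3 look.py 10 scene wrist; python3 -c "
from w import *
from plant import readout
print(mill(readout.read_state()['eef_pos']),world((-35,160,162)))
print((proj('scene',world((-35,160,162)))-[170,150])*4)"
```

```text
15.95 [548.88958172 187.97480382 229.53641075] [-0.9725265   0.21928622 -0.23463178] [-0.00222258  0.1201978   0.99274398 -0.00263342]
[-34.51345253 159.91063935 229.53641075] [548.438475   188.17782227 162.        ]
[[473.4541688  163.32254115]]
```

View pics/scene10c.png

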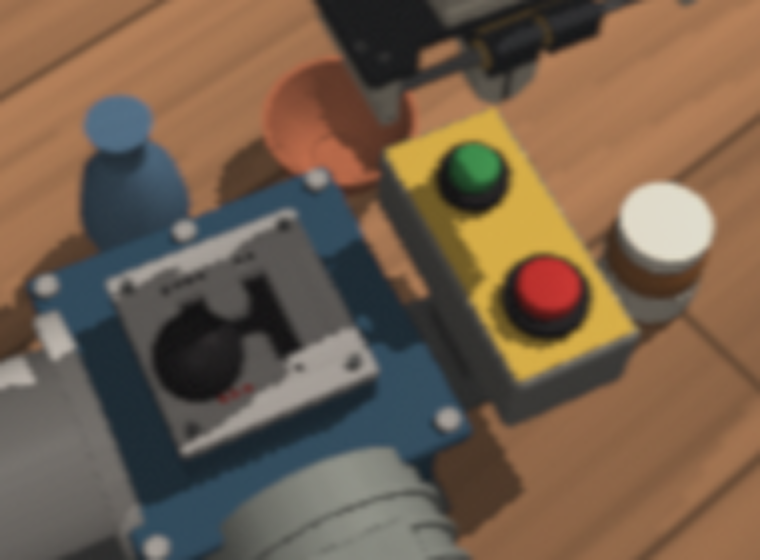

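The stick stays home (knob at (198,355)), and the fingertips are within 1 mm of the start button's axis. Going down to press.

>>> move_arm:
  series:
    - [1,0,0,-0.02,0,0,0]
    - [1,0,0,-0.04,0,0,0]
    - [1,0,0,-0.055,0,0,0]
    - [1,0,0,-0.063,0,0,0]
    - [1,0,0,-0.067,0,0,0]
    - [1,0,0,-0.07,0,0,0]
    - [1,0,0,-0.073,0,0,0]
    - [1,0,0,-0.075,0,0,0]
    - [1,0,0,-0.075,0,0,0]
    - [1,0,0,-0.075,0,0,0]

```text
clock: 17.2
eef_pos: [549.3, 187.8, 156.2]
ee_rot: [-0.002, 0.12, 0.993, -0.003]
force: [-4.4, -3.0, 11.3]
grip_width: 0.2
```

```bash
python3 look.py 11 scene
```

```text
17.25 [549.30962114 187.84333972 156.22575673] [-3.65934954 -2.81101954 12.34031009] [-0.00152329  0.12027218  0.99273593 -0.00276677]
```

View pics/scene11c.png

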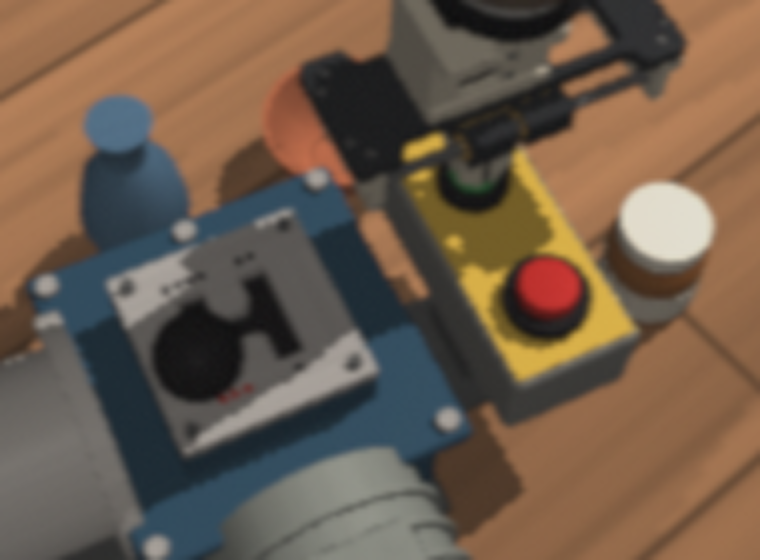

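It stopped at z = 156.2 with about 12 N, above the 5 N needed, so the button is bottomed. I'll press slightly further to be sure, then lift off.

>>> move_arm:
  series:
    - [1,0,0,-0.002,0,0,0]
    - [1,0,0,-0.003,0,0,0]
    - [1,0,0,-0.003,0,0,0]
    - [1,0,0,0.005,0,0,0]
    - [1,0,0,0.02,0,0,0]
    - [1,0,0,0.045,0,0,0]
    - [1,0,0,0.07,0,0,0]
    - [1,-0.02,0.03,0.09,0,0,0]
    - [1,-0.04,0.06,0.1,0,0,0]
    - [1,-0.04,0.06,0.1,0,0,0]

```text
clock: 18.5
eef_pos: [507.9, 252.2, 258.1]
ee_rot: [-0.001, 0.117, 0.993, -0.001]
force: [-0.1, 1.1, -0.9]
grip_width: 0.5
```

```bash
python3 look.py 12 scene
```

```text
18.55 [508.8737409  249.70154944 257.25614965] [-0.20478607 -0.47168391  0.10192223] [-8.15924987e-04  1.18543379e-01  9.92946292e-01 -2.11271847e-03]
```

View pics/scene12c.png

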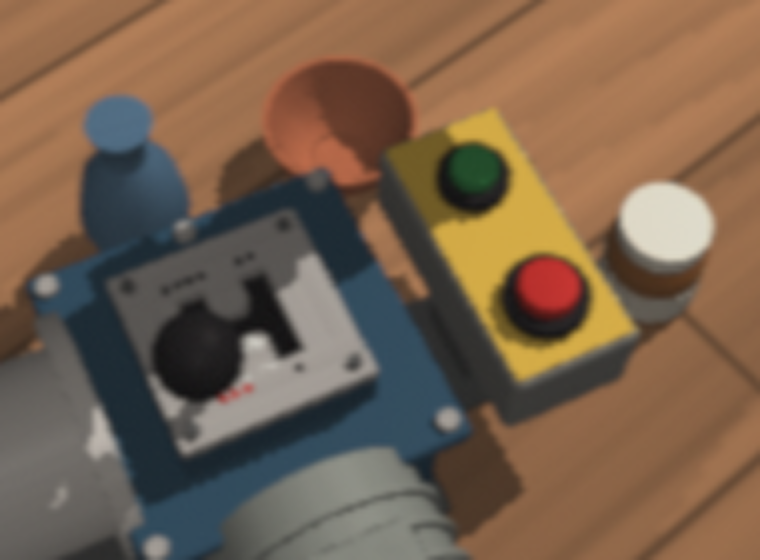

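The stick is home (knob at (198,355)). The start button is up again at (475,167), in shadow, and the pots haven't moved. The arm is clear, so I'm handing in.

```bash
python3 -c "
from plant import sign_off
print(sign_off())"
```

```text
the job is handed in; nothing more can be done
None
```

The stick is home in third and the green start button has been pressed and released. I handed the job in at about 18.6 s; `sign_off` gives no verdict.

- **Stick:** With the fingers shut, I pushed it back to neutral, across to the right, and forwards until it met its stop. My last image estimate was fore ≈ 0.27 rad and across ≈ 0.22 rad. The final picture shows the knob unchanged after I backed away.
- **Start button:** Only then did I press it. The fingertips stopped at z = 156.2 mm, about 5.8 mm of travel, at 12 N, and I pressed slightly further before lifting off.
- **Final checks:** In the last picture the start button is up and the stop button looks untouched. The vase, bowl and jar look where they started. The wrist force is about zero and the arm is clear of everything.
- **Not rechecked:** The turning tool was outside the last crop. It was last seen in the wrist view before the push into third, and nothing went near it after that.
- **Disagreement:** One plate corner was hidden in the scene picture and missed the first mill fit by 3.5 px. I dropped it, and the remaining points agreed within 0.6 px.

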